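# Lock a quarter-turn stud into the microscope stage and pull-test it

## Robot

A 7-joint arm with a two-finger parallel gripper is mounted at the origin on the work surface. World frame = base frame: x ahead of the robot, y to its left, z up, the work surface at z = 0. Lengths are in m, angles in rad, forces in N, time in s.
With the tool pointing down it reaches from about 0.35 to 0.9 m from the base axis. Payload 8.1 kg.
Tool frame: the origin (TCP) lies on the mounting face of the last link; the fingertips stand 173 mm ahead of it and the grasp point (between the pads) lies 155 mm ahead of it; z points along the fingers, y is the line along which they close (so a half turn about z gives the same grasp; the last joint's range is limited). The gripper opens to 85 mm and grips with 20 to 120 N. Pads are 22 mm wide; open, the fingers measure 114 mm over their backs; the gripper's body (76 mm by 85 mm) begins 54 mm behind the grasp point. The pads swing forward as they close: fully open they stand 13 mm farther back than shut.
Start: joints at [-1.359, 0.434, 0.025, 1.573, -0.012, 1.134, -0.075], TCP at [0.194, 0.594, 0.405] pointing down, gripper open.
Joint ranges: [-2.62, 2.62], [-0.44, 2.09], [-1.27, 1.32], [0.08, 2.57], [-1.32, 4.46], [0.12, 2], [-2.74, 2.74]. Speed limits (rad/s): [2.22, 2.22, 3.01, 3.01, 3.14, 3.14, 3.14].

## Interface

Orientations are given as a unit quaternion [x, y, z, w].
In Python, from workcell import env gives the robot as it stands. Calls block until the motion is done:
- env.move_pose(position, orientation): joint-space move of the TCP to a pose.
- env.move_l(position, velocity=0.15, orientation=None, until_force=None): straight line of the TCP; orientation=None keeps the orientation; velocity is the mean speed in m/s. With until_force (N) it stops when the force on the tool has changed by that much, and returns True; else False.
- env.movej(angles): joint-space move.
- env.move_gripper(opening, effort=None): finger opening in m; effort is the grip in N (None keeps the last); returns when the fingers have stopped.
- env.dwell(seconds).
- env.inverse_kinematics(position, orientation): joint angles nearest the present ones, or None.
- env.observe(): the state.
- env.grab_frame(name): name is "scene" or "top" or "wrist"; returns the picture (420x560x3 uint8, red, green, blue); there is no depth.
- env.camera_params(name): a dict with "mtx" (3x3 intrinsics, pixels), "distortion" ([k1, k2, p1, p2, k3] as OpenCV has them; the pictures are not rectified), "rvec" (rotation vector, rad) and "tvec" (3), from world to camera coordinates, as OpenCV has them. Camera axes: x right, y down, z forward; pixel columns grow to the right and rows downward; lengths in m; the calibration is good to about 2 mm. A picture is of the moment at which its call begins: read the wrist's pose just before it. camera_params takes no time and is no camera call; for the wrist camera it gives the pose at the moment of the call.
A pose or a line that the arm cannot do raises env.MotionError and nothing moves.
- env.close_job(): hands the job in; it is judged then, once.
The state is a dict: "t": time; "joint_pos": joint angles; "joint_vel": joint speeds; "joint_torque": joint torques, N m; "ee_pos": TCP position; "tool_rot": TCP orientation; "force": force on the tool from outside, world axes, zero at the start; "wrist_torque": the same for the moment, N m; "grip_width": finger opening in m; "grip_force": force on a finger pad.
Only numpy, scipy, OpenCV 4.12 (cv2) and the standard library are available. Lean on these libraries where they do the work, as an engineer would, in place of code of your own. Each camera call takes 0.05 s, during which the arm holds its last target. There are 200 camera calls.

## Task

Take the T-handled stud from the rack, lower its foot through the slot of the steel plate in the black microscope stage until it stands on the pocket's floor, and give it a quarter turn so that the foot lies crosswise under the sprung plate. Then prove that it holds: pull it straight up against the plate with slowly rising force to about 14 N, never more than 18 N, and keep that pull for half a second. Lower it back onto the floor and let go, leaving it standing locked and the other things where they are.

Things in the scene. Friction and masses are not known exactly. Their poses are not given: they have to be found in the camera images.
- stud: Steel stud 82 mm tall, 0.15 to 0.3 kg, upright in any one of the rack's three slots at the start. Foot: flat bar 20 (x) x 52 (y) x 10 mm; above it a round shaft 10 mm across; on top a flat T-handle 12 (x) x 44 (y) x 22 mm, its underside 60 mm above the foot's. Origin at the centre of the foot's underside, z up, y along foot and handle alike (half a turn makes no difference).
- stud_handle (a point): Centre of the stud's flat handle, 71 mm above the foot's underside; pinch the handle there across its 12 mm thickness (x).
- rack: Fixed aluminium block 60 (x) x 195 (y) x 25 mm, origin at the centre of its underside. Three slots 24 (x) x 56 (y) mm, 18 mm deep, at y = -65, 0 and 65 mm, in which the studs stand, 7 mm above the table.
- stage: Fixed black microscope stage plate 200 (x) x 220 (y) x 40 mm, origin at the centre of its underside, with an open square pocket 80 x 80 mm in the middle. A small glass dish stands on one corner.
- pocket (a point): Centre of the pocket's floor, 6 mm above the table; axes as the stage's. The slot of the steel plate (lockplate) is centred above it: 25 (x) x 58 (y) mm, so the stud's foot passes with its y along this y; turned a quarter turn (either way, at least 65 degrees) it is caught beneath the plate.
- lockplate (a joint): Rise in m (0 at rest) of the level steel plate 76 x 76 x 6 mm in the pocket. Its height is not measured and differs: 4 to 14 mm of free play between the standing foot and its underside. Springs hold it down: it starts to rise at a pull of 1.5 N, then 1 mm for each further 5 N (14 N: 2.5 mm; 18 N: 3.3 mm). It cannot be pushed down.
- knobstud: A stud like the wanted one but with a round knob of 34 mm diameter on top, 78 mm tall; leave it in the rack.
- conestud: A stud with a cone widening upwards to 30 mm on top, 84 mm tall; leave it in the rack.
- dish: Glass dish 48 mm wide, 12 mm high, on the stage's corner (-x, -y), 103 mm from the slot; leave alone.
- objective: Dark microscope objective 36 mm wide, 50 mm high, standing on the table; leave alone.
- driver: Screwdriver 150 mm long on the table; leave alone.
- vial: Amber glass vial 32 mm wide, 60 mm high; leave alone.
- collar: Aluminium ring 36 mm wide, 14 mm high, on the table; leave alone.
There are look-alikes about, which are no part of the job. Leave any pink or purple look-alike of the stud alone.

How it is judged:
On the way, in this order (a step that is already met when the one before it is completed fails the run):
1. the stud's foot is down through the slot of the plate (horizontal distance between stud and pocket below 0.016 m and z of stud in the frame of pocket below 0.012 m and angle between stud's own z axis and vertical below 0.2 rad), for 0.1 s.
2. the foot is turned crosswise beneath the plate (57 degrees or more) (horizontal distance between stud and pocket below 0.016 m and angle between the y axis of stud and the y axis of pocket, either way round above 1 rad and z of stud in the frame of pocket below 0.014 m), for 0.1 s.
3. the locked stud is pulled up against the plate with about 14 N (plate risen 1.8 mm or more) and held (horizontal distance between stud and pocket below 0.016 m and angle between the y axis of stud and the y axis of pocket, either way round above 1 rad and value of joint lockplate above 0.0018 m), for 0.3 s.
At the end, for the whole second after the job is handed in: The stud stands upright (within 7 degrees) and still on the pocket's floor (within 3 mm), within 16 mm of its centre, its foot turned 57 degrees or more from the slot under the plate, the plate back at rest (within 1 mm), the stud released (horizontal distance between stud and pocket below 0.016 m and angle between the y axis of stud and the y axis of pocket, either way round above 1 rad and z of stud in the frame of pocket below 0.003 m and angle between stud's own z axis and vertical below 0.12 rad and value of joint lockplate below 0.001 m and linear speed of stud below 0.01 m/s); the robot touches nothing.
It fails at once if the stud is pulled against the plate with more than about 20 N (plate risen 3.8 mm) (value of joint lockplate above 0.0038 m).
It fails at once if another thing is moved by more than 30 mm (distance of any of knobstud, conestud, dish, objective, driver, vial, collar from where it was at the start of the episode above 0.03 m).
It also fails if it takes over 61 s, if anything falls off the work surface, if the arm or the gripper's body presses on something with over 40 N, if the wrist force passes 120 N, or if a joint passes its speed limit or range.

## Working session

There is one attempt and no reset: what is moved stays moved. The work goes in short steps, each a Python script; the robot and the scene stay as the last script left them, time stands still between calls to the robot, and variables do not carry over. Pictures are saved under pics/ and viewed, at most 10 in all, crops included, and the job is handed in when it is done.

```bash
mkdir -p pics; ls
python3 - <<'E'
from workcell import env
import cv2,numpy as np
a=env.grab_frame("top");b=env.grab_frame("scene")
cv2.imwrite("pics/top.png",a[...,::-1]);cv2.imwrite("pics/scene.png",b[...,::-1])
for n in("top","scene","wrist"):
    p=env.camera_params(n);R=cv2.Rodrigues(np.array(p["rvec"]))[0];print(n,np.round(p["mtx"],1).tolist(),p["distortion"],(-R.T@np.array(p["tvec"]).ravel()).round(3))
o=env.observe();print(o)
E
```

```text
pics
top [[427.8, 0.0, 280.6], [0.0, 427.8, 204.4], [0.0, 0.0, 1.0]] [-0.02726493  0.          0.          0.          0.        ] [0.358 0.078 1.07 ]
scene [[385.0, 0.0, 281.5], [0.0, 385.0, 208.9], [0.0, 0.0, 1.0]] [-0.10896237  0.          0.          0.          0.        ] [0.773 0.505 0.722]
wrist [[359.9, 0.0, 280.6], [0.0, 359.9, 211.5], [0.0, 0.0, 1.0]] [-0.03313633  0.          0.          0.          0.        ] [0.125 0.616 0.372]
{'t': 0.1, 'joint_pos': array([-1.35862356,  0.4351513 ,  0.02497584,  1.57401113, -0.01158675,
        1.13401155, -0.07513185]), 'joint_vel': array([-0.00043427, -0.00037533, -0.00050407, -0.00274631,  0.00162947,
        0.00072935,  0.00178191]), 'joint_torque': array([ 1.53119810e-03, -6.71748376e+01,  1.02702588e+00, -3.16903889e+01,
        1.55905128e-02,  7.24606012e-03,  1.64100720e-05]), 'ee_pos': array([0.19346681, 0.59407917, 0.40400361]), 'tool_rot': array([ 1.56785655e-01,  9.87632392e-01, -7.17105262e-04, -4.12195324e-05]), 'force': array([ 0.71165203, -0.51217215, -0.33254418]), 'wrist_torque': array([0.03343404, 0.00896703, 0.00090406]), 'grip_force': 0.0, 'grip_width': 0.08541211972833916}
```

View pics/top.png

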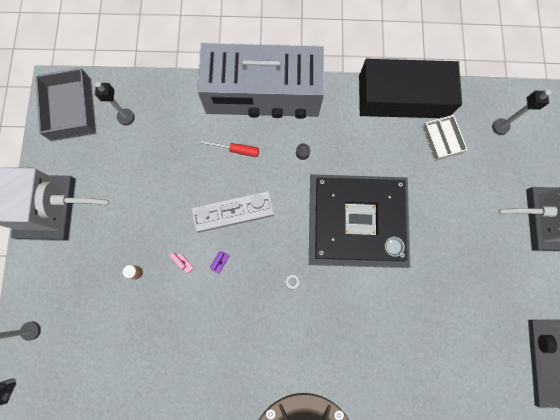

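View pics/scene.png

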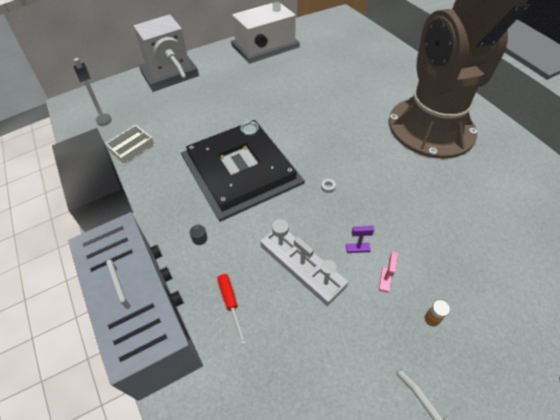

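Top view: the rack lies around (232,210) with three studs at (206,216), (232,210) and (258,201). The middle one looks like the T-handle. The pink (181,262) and purple (220,262) look-alikes stand on the table. The stage is at (360,220) with the slot plate inside it, and the dish at (394,245). I'll measure roughly, then look with the wrist camera.

```bash
cat > h.py <<'E'
from workcell import env
import cv2,numpy as np
from scipy.spatial.transform import Rotation as Ro
def cast(p,uv,z):
    uv=np.array(uv,float).reshape(-1,1,2)
    n=cv2.undistortPoints(uv,np.array(p["mtx"]),np.array(p["distortion"])).reshape(-1,2)
    R=cv2.Rodrigues(np.array(p["rvec"]))[0];c=-R.T@np.array(p["tvec"]).ravel()
    d=np.c_[n,np.ones(len(n))]@R
    return c+d*((z-c[2])/d[:,2])[:,None]
def quat(yaw): # tool down, tool y along world direction yaw (rad)
    y=np.array([np.cos(yaw),np.sin(yaw),0]);z=np.array([0,0,-1.]);x=np.cross(y,z)
    return Ro.from_matrix(np.c_[x,y,z]).as_quat()
E
python3 - <<'E'
from h import *
p=env.camera_params("top")
print("studs",cast(p,[[206,216],[232,210],[258,201]],.085).round(3).tolist())
print("rack ends",cast(p,[[193,211],[270,194],[273,212],[197,230]],.025).round(3).tolist())
print("stage slot",cast(p,[[361,219]],.03).round(3), cast(p,[[315,176],[407,178],[408,260],[314,261]],.04).round(3).tolist())
w=env.camera_params("wrist");R=cv2.Rodrigues(np.array(w["rvec"]))[0];o=env.observe()
T=Ro.from_quat(o["tool_rot"]).as_matrix();c=-R.T@np.array(w["tvec"]).ravel()
print("cam in tool",(T.T@(c-o["ee_pos"])).round(4));print((T.T@R.T).round(3))
for n,xy in (("rack",(.345,.19)),("stage",(.33,-.11))):
  for yaw in np.radians(np.arange(-180,180,30)):
    j=env.inverse_kinematics([*xy,.38],quat(yaw))
    print(n,round(np.degrees(yaw)),None if j is None else np.round(j,2))
E
```

```text
studs [[0.524, 0.241, 0.085], [0.54, 0.181, 0.085], [0.563, 0.121, 0.085]]
rack ends [[0.546, 0.284, 0.025], [0.594, 0.094, 0.025], [0.548, 0.086, 0.025], [0.499, 0.271, 0.025]]
stage slot [[ 0.535 -0.132  0.03 ]] [[0.639, -0.017, 0.04], [0.64, -0.248, 0.04], [0.436, -0.243, 0.04], [0.429, -0.016, 0.04]]
cam in tool [ 0.0722 -0.0008  0.0319]
[[ 0.    -0.96  -0.282]
 [ 1.     0.    -0.   ]
 [ 0.001 -0.282  0.96 ]]
rack -180 [-0.57  0.09 -0.08  2.12  0.01  0.93  2.49]
rack -150 None
rack -120 [-1.71  0.09  1.19  2.18 -0.1   0.93 -2.55]
rack -90 [-1.26  0.06  0.68  2.17 -0.05  0.93 -2.13]
rack -60 [-1.21  0.06  0.62  2.16 -0.05  0.93 -1.61]
rack -30 [-1.11  0.07  0.51  2.16 -0.04  0.93 -1.1 ]
rack 0 [-1.06  0.07  0.45  2.15 -0.04  0.93 -0.59]
rack 30 [-0.98  0.07  0.37  2.15 -0.03  0.93 -0.07]
rack 60 [-0.9   0.07  0.29  2.14 -0.03  0.93  0.44]
rack 90 [-0.83  0.08  0.2   2.14 -0.02  0.93  0.96]
rack 120 [-0.73  0.08  0.09  2.13 -0.01  0.93  1.47]
rack 150 [-0.65  0.08  0.01  2.13 -0.    0.93  1.98]
stage -180 None
stage -150 [ 0.14  0.    0.02  2.21 -0.    0.93 -2.45]
stage -120 [ 0.14  0.    0.02  2.21 -0.    0.93 -1.93]
stage -90 [-0.97 -0.15  1.09  2.27  0.16  0.95 -1.55]
stage -60 [-1.12 -0.23  1.17  2.27  0.25  0.98 -1.15]
stage -30 [-1.06 -0.19  1.15  2.27  0.21  0.96 -0.57]
stage 0 [-1.   -0.16  1.11  2.27  0.17  0.95 -0.  ]
stage 30 [-0.94 -0.13  1.06  2.27  0.14  0.95  0.56]
stage 60 [-0.88 -0.11  1.01  2.27  0.12  0.94  1.11]
stage 90 [-0.84 -0.1   0.98  2.26  0.11  0.94  1.65]
stage 120 [-0.84 -0.1   0.98  2.26  0.11  0.94  2.17]
stage 150 [-0.84 -0.11  0.98  2.26  0.11  0.94  2.69]
```

Run:
```python
from h import *
import pickle
def snap(n):
    p=env.camera_params("wrist");a=env.grab_frame("wrist");pickle.dump((p,a),open(n+".pkl","wb"));return a
env.move_pose([.542,-.13,.36],quat(0));env.dwell(.2);a=snap("stage1")
env.move_pose([.542,.181,.36],quat(np.radians(14)));env.dwell(.2);b=snap("rack1")
o=env.observe();print(o["t"],o["joint_pos"].round(2),o["ee_pos"])
cv2.imwrite("pics/st1.png",a[...,::-1]);cv2.imwrite("pics/rk1.png",b[...,::-1])
```

```text
4.6167 [-1.04  0.51  0.92  1.81 -0.46  1.05  0.3 ] [0.5423199  0.17969168 0.36014221]
```

View pics/st1.png

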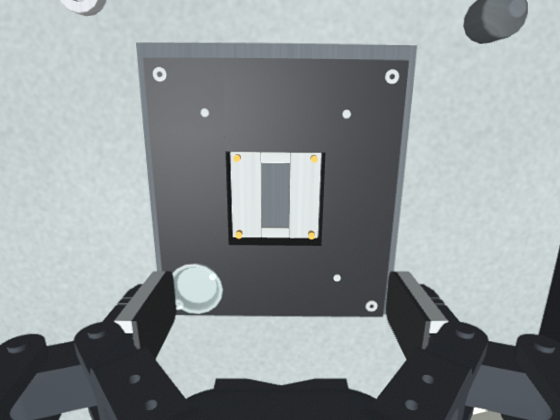

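View pics/rk1.png

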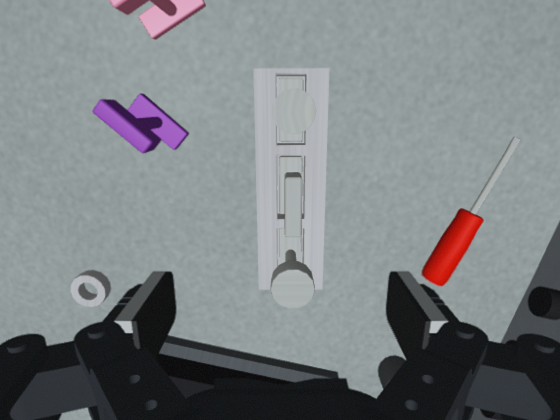

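Stage view: plate with its slot at about (276,196); black top corners at (145,58), (408,60), (385,316) and (157,316). Rack view candidates: cone (295,107), flat T-handle (294,205) and knob (292,285), with pink and purple ones on the table. The middle one fits, since it has a flat bar handle and is steel. I'll confirm it in a crop and measure.

Run:
```python
from h import *
import pickle
ps,a=pickle.load(open("stage1.pkl","rb"));pr,b=pickle.load(open("rack1.pkl","rb"))
c1=cv2.resize(b[60:310,240:345],None,fx=2.3,fy=2.3,interpolation=2);c2=cv2.resize(a[145:250,220:330],None,fx=4.5,fy=4.5,interpolation=2)
H=max(c1.shape[0],c2.shape[0]);f=lambda c:np.pad(c,((0,H-c.shape[0]),(0,0),(0,0)))
cv2.imwrite("pics/crop.png",np.hstack([f(c1),f(c2)])[...,::-1])
g=cv2.cvtColor(b,7);s=cv2.cvtColor(a,7)
print("row205",g[205,250:335].tolist());print("col293",g[150:250,293].tolist())
print("row196",s[196,222:330].tolist());print("col276",s[140:255,276].tolist())
print("row100",s[100,135:160].tolist(),s[100,395:420].tolist());print("col330",s[40:70,330].tolist(),s[305,150:165].tolist(),s[300:325,270].tolist())
```

```text
row205 [154, 156, 158, 160, 161, 160, 165, 180, 180, 182, 185, 185, 184, 183, 181, 181, 184, 183, 184, 186, 186, 185, 180, 178, 179, 181, 164, 159, 178, 149, 171, 180, 182, 179, 144, 154, 171, 176, 176, 174, 174, 174, 173, 174, 173, 175, 174, 175, 175, 174, 160, 141, 175, 137, 147, 180, 186, 185, 185, 185, 185, 182, 179, 180, 183, 182, 183, 186, 185, 184, 182, 183, 186, 185, 183, 165, 156, 155, 152, 151, 150, 151, 151, 152, 152]
col293 [180, 181, 181, 181, 178, 156, 103, 167, 179, 180, 178, 179, 179, 179, 179, 179, 179, 179, 180, 179, 180, 180, 104, 79, 80, 80, 85, 134, 165, 172, 176, 175, 175, 174, 174, 174, 173, 175, 174, 174, 173, 174, 174, 174, 174, 174, 174, 174, 174, 174, 174, 174, 174, 173, 174, 174, 174, 174, 174, 174, 174, 174, 174, 174, 174, 174, 174, 174, 174, 174, 174, 174, 174, 174, 174, 173, 174, 175, 174, 174, 174, 175, 174, 175, 175, 175, 168, 173, 179, 180, 180, 179, 180, 180, 179, 179, 179, 180, 181, 177]
row196 [102, 103, 103, 103, 89, 46, 28, 24, 37, 124, 221, 229, 229, 230, 228, 228, 228, 230, 232, 233, 233, 232, 229, 229, 229, 230, 231, 230, 230, 228, 226, 226, 
[... 801 characters left out ...]
 127, 122, 136, 210, 231, 231, 232, 232, 233, 234, 235, 238, 161, 53, 25, 29, 31, 27, 30, 33, 57, 81, 81, 81, 79, 78, 79, 78, 78, 79]
row100 [206, 208, 209, 211, 210, 188, 148, 129, 127, 128, 127, 122, 115, 114, 114, 114, 114, 115, 115, 114, 115, 114, 115, 114, 115] [75, 75, 75, 74, 74, 74, 74, 74, 71, 76, 115, 131, 134, 131, 128, 125, 143, 207, 212, 213, 211, 212, 211, 212, 212]
col330 [213, 213, 212, 185, 145, 134, 134, 134, 134, 133, 134, 133, 134, 134, 134, 134, 134, 135, 123, 93, 87, 88, 88, 89, 89, 89, 88, 88, 90, 89] [34, 33, 34, 35, 34, 33, 36, 34, 34, 35, 33, 34, 33, 35, 35] [71, 70, 70, 67, 69, 68, 69, 66, 68, 68, 67, 69, 67, 66, 65, 89, 159, 206, 209, 211, 213, 210, 207, 205, 204]
```

View pics/crop.png

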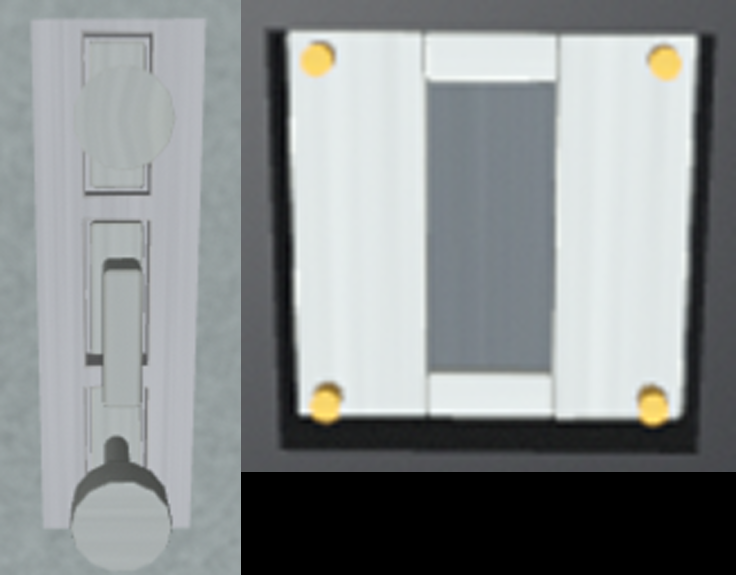

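Left crop: cone, T-handle and knob from top to bottom, so the middle stud is the one wanted. Right crop: the plate with its slot inside the pocket. I'll get sub-pixel edges next.

```bash
cat > edges.py <<'E'
from h import *
import pickle
def edge(g,a,b):
    "subpixel strongest gradient along segment a->b (u,v)"
    a,b=np.array(a,float),np.array(b,float);n=int(np.linalg.norm(b-a)*5);pts=a+(b-a)*np.linspace(0,1,n)[:,None]
    v=cv2.remap(g.astype(np.float32),pts[:,:1].astype(np.float32),pts[:,1:].astype(np.float32),1).ravel()
    d=np.abs(np.gradient(cv2.GaussianBlur(v[None],(0,0),3)[0]));return pts[d.argmax()]
def side(g,p,z,segs):
    return cast(p,[edge(g,*s) for s in segs],z)[:,:2]
def rect(L,R,T,B):
    "centre, yaw of L->R normal, sizes from point sets on four sides"
    def dirn(P): return (P[-1]-P[0])/np.linalg.norm(P[-1]-P[0])
    x=np.mean([R.mean(0)-L.mean(0)],0);w=x/np.linalg.norm(x)
    dl=dirn(L)+dirn(R);dl/=np.linalg.norm(dl);n=np.array([-dl[1],dl[0]]);n*=np.sign(n@w);dl=dl*np.sign(dl@(B.mean(0)-T.mean(0)))
    cu=(L@n).mean()/2+(R@n).mean()/2;cv=(T@dl).mean()/2+(B@dl).mean()/2
    return cu*n+cv*dl,np.degrees(np.arctan2(n[1],n[0])),(R@n).mean()-(L@n).mean(),(B@dl).mean()-(T@dl).mean()
E
python3 - <<'E'
from edges import *
ps,a=pickle.load(open("stage1.pkl","rb"));pr,b=pickle.load(open("rack1.pkl","rb"))
g=cv2.cvtColor(b,7);s=cv2.cvtColor(a,7)
f=lambda G,P,z,l,r,t,bb,vs,us:rect(side(G,P,z,[((l[0],v),(l[1],v)) for v in vs]),side(G,P,z,[((r[0],v),(r[1],v)) for v in vs]),side(G,P,z,[((u,t[0]),(u,t[1])) for u in us]),side(G,P,z,[((u,bb[0]),(u,bb[1])) for u in us]))
print("handle",f(g,pr,.089,(281,288.),(297,303.2),(174,182),(231,240),[182,190,198,206,214],[289,293,297]))
print("rack",f(g,pr,.025,(250,265),(318,336),(60,75),(283,300),[90,120,150,180,210,240],[262,264]))
print("pocket",f(s,ps,.04,(222,229.),(320,328),(145,156),(241,249),[165,180,195,210,225],[245,260,290,305]))
for z in(.026,.031,.036):print("slot",z,f(s,ps,z,(255,268),(283,296),(158,168),(222,231),[170,180,190,200,210,220],[266,276,284]))
E
```

```text
handle (array([0.54837058, 0.18452918]), np.float64(16.364710682155728), np.float64(0.01134557250324486), np.float64(0.043370703744566294))
rack (array([0.54894841, 0.18429297]), np.float64(13.984534538632758), np.float64(0.059900320570466015), np.float64(0.194628954934431))
pocket (array([ 0.53600471, -0.13346908]), np.float64(0.9143795957716797), np.float64(0.07851948628678279), np.float64(0.07925939914244934))
slot 0.026 (array([ 0.5363582 , -0.13327631]), np.float64(-0.5286827487161034), np.float64(0.025019075449497885), np.float64(0.05767777603330013))
slot 0.031 (array([ 0.53643807, -0.13203883]), np.float64(-0.528682748716145), np.float64(0.02460487123003896), np.float64(0.05672288950081292))
slot 0.036 (array([ 0.53651794, -0.13080135]), np.float64(-0.5286827487161877), np.float64(0.024190667010579814), np.float64(0.05576800296832571))
```

Run:
```python
from edges import *
q=quat(np.radians(14.5));x,y=.5485,.1844
F=lambda:np.mean([(env.dwell(.02),env.observe()["force"])[1] for _ in range(5)],0).round(2)
env.move_gripper(.06,80)
env.move_pose([x,y,.30],q);print(env.observe()["t"],F())
print("hit",env.move_l([x,y,.233],.08,until_force=6),env.observe()["ee_pos"])
env.move_gripper(0,80);o=env.observe();print(o["grip_width"],o["grip_force"],o["ee_pos"],F())
env.move_l([x,y,.353],.15);env.dwell(.2);o=env.observe();print(o["t"],o["grip_width"],o["ee_pos"],F())
q0=quat(0)
env.move_l([.5362,-.1333,.36],.2,orientation=q0);env.dwell(.2);o=env.observe();print(o["t"],o["ee_pos"],F(),o["joint_pos"].round(2))
p=env.camera_params("wrist");a=env.grab_frame("wrist");pickle.dump((p,a),open("hold.pkl","wb"));cv2.imwrite("pics/hold.png",a[...,::-1])
```

```text
5.3417 [ 0.48 -0.21  0.55]
hit False [0.54876751 0.1843271  0.233361  ]
0.010802497862786016 79.10743832588196 [0.54883111 0.18452285 0.23335138] [1.16 0.62 2.98]
8.1417 0.010791301278950055 [0.54826079 0.18439214 0.35215183] [ 0.13 -0.49 -1.88]
10.1667 [ 0.53634834 -0.13258501  0.3599236 ] [ 0.22  0.47 -1.38] [-0.53  0.49  0.97  1.86 -0.47  1.04  0.64]
```

View pics/hold.png

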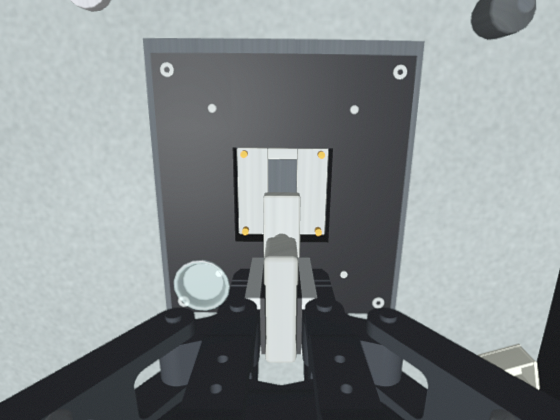

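The stud is held upright, with its foot's front edge at (264–300, 194) and the slot ahead at (283,175). Checking the in-hand offset, then lowering.

Run:
```python
from edges import *
p,a=pickle.load(open("hold.pkl","rb"));g=cv2.cvtColor(a,7)
t=[edge(g,(u,188),(u,200)) for u in(268,275,282,290,296)];print(np.round(t,1).tolist())
P=cast(p,t,.144);print("front edge (expect y -.1326+.026=-.1066)",P.mean(0).round(4))
l=cast(p,[edge(g,(258,205),(270,205)),edge(g,(294,205),(306,205))],.144);print("sides",l.round(4).tolist())
h=cast(p,[edge(g,(280,248),(280,264))],.216);print("handle end(expect y -.1106)",h.round(4))
f=lambda G,P,z,l,r,t,bb,vs,us:0
for z in(.026,.028):
  s=cast(p,[edge(g,(262,v),(273,v)) for v in(168,175,182)]+[edge(g,(290,v),(303,v)) for v in(168,175,182)],z);e=cast(p,[edge(g,(u,153),(u,165)) for u in(274,282,290)],z)
  print("slot x",s[:3,0].mean(),s[3:,0].mean(),"far y",e[:,1].mean()-.029)
```

```text
[[268.0, 195.3], [275.0, 195.5], [282.0, 195.3], [290.0, 195.5], [296.0, 195.5]]
front edge (expect y -.1326+.026=-.1066) [ 0.5362 -0.1071  0.144 ]
sides [[0.5265, -0.1123, 0.144], [0.546, -0.1123, 0.144]]
handle end(expect y -.1106) [[ 0.5352 -0.1104  0.216 ]]
slot x 0.5240400932381586 0.5488541488160462 far y -0.13323081985434662
slot x 0.5241148727438858 0.5487646027989891 far y -0.13294979604350793
```

Run:
```python
from h import *
F=lambda:np.mean([(env.dwell(.02),env.observe()["force"])[1] for _ in range(5)],0).round(2)
x,y=.5362,-.1337
env.move_l([x,y,.28],.1);env.dwell(.2);print(F(),env.observe()["ee_pos"])
print(env.move_l([x,y,.228],.025,until_force=4));env.dwell(.1)
o=env.observe();print(o["t"],o["ee_pos"],o["grip_width"],F(),o["wrist_torque"])
```

```text
[-0.23  0.18 -1.68] [ 0.5363199  -0.13365726  0.28036918]
True
13.3333 [ 0.53634401 -0.13371581  0.23229979] 0.010714762392527897 [-0.43  0.18  6.4 ] [ 0.10005439  0.22020923 -0.04549171]
```

Run:
```python
from h import *
F=lambda:np.mean([(env.dwell(.02),env.observe()["force"])[1] for _ in range(5)],0).round(2)
env.move_l([.5362,-.1335,.2340],.02);env.dwell(.15);o=env.observe();print(o["ee_pos"],F())
j=np.array(o["joint_pos"])
for k in range(1,4):
    jj=j.copy();jj[6]-=np.radians(30*k);env.movej(jj);o=env.observe()
    print(o["t"],o["ee_pos"],o["joint_pos"][6],F(),o["wrist_torque"].round(2))
a=env.grab_frame("wrist");cv2.imwrite("pics/turn.png",a[...,::-1])
```

```text
[ 0.53612375 -0.13344168  0.23382986] [-0.24 -0.06 -2.08]
14.4917 [ 0.53612456 -0.13345079  0.23379326] 0.26455309573716995 [-0.48  0.26 -1.53] [-0.   -0.01 -0.02]
15.1417 [ 0.53611428 -0.13344532  0.23382253] -0.2581051417941225 [ 0.03 -0.05 -1.61] [ 0.02  0.   -0.03]
15.7917 [ 0.53614602 -0.13343694  0.23384616] -0.7815374419598439 [ 0.08 -0.62 -1.67] [0.   0.02 0.05]
```

View pics/turn.png

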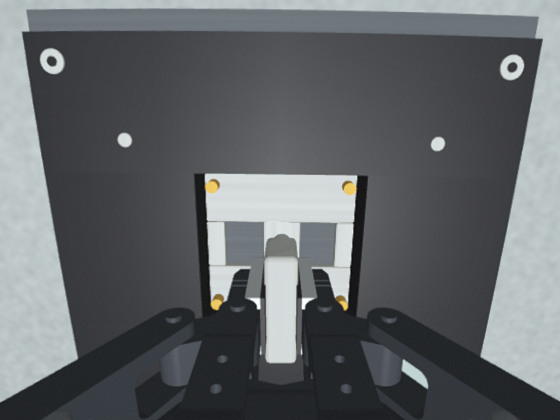

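The handle and foot now lie crosswise under the plate. The slot is visible on both sides of the shaft at (244,243) and (318,243), with no resisting torque. Now the pull test.

Run:
```python
from h import *
fz=lambda n=5:float(np.mean([(env.dwell(.01),env.observe()["force"][2])[1] for _ in range(n)]))
base=fz(15);z=.2340;pull=0;log=[]
while z<.256:
    dz=.0005 if pull<1 else .0003 if pull<11.5 else .00015
    z+=dz;env.move_l([.5362,-.1335,z],.01);env.dwell(.03);pull=base-fz()
    log.append((round(z,5),round(pull,1),round(float(env.observe()["ee_pos"][2]),5)))
    if pull>13.7:break
print("base",base,log)
t=env.observe()["t"];h=[]
while env.observe()["t"]-t<.6:
    h.append(round(base-fz(4),1))
    if h[-1]>16.5: z-=.0003;env.move_l([.5362,-.1335,z],.01)
o=env.observe();print("hold",h,o["ee_pos"],o["grip_width"],o["t"])
```

```text
base -1.6621411793486842 [(0.2345, 0.5, 0.23452), (0.235, 0.4, 0.23499), (0.2355, 0.2, 0.23551), (0.236, 0.1, 0.23603), (0.2365, 0.6, 0.2365), (0.237, 2.4, 0.2369), (0.2373, 3.6, 0.23719), (0.2376, 4.9, 0.23749), (0.2379, 6.2, 0.23779), (0.2382, 8.1, 0.23808), (0.2385, 9.0, 0.23839), (0.2388, 10.3, 0.23872), (0.2391, 12.0, 0.239), (0.23925, 12.7, 0.23917), (0.2394, 13.8, 0.23933)]
hold [13.9, 14.0, 13.0, 13.7, 13.2, 13.6, 13.8, 13.4, 13.5, 13.4, 13.5, 14.2, 14.0, 13.6, 14.1, 13.6, 13.9, 13.6, 13.7] [ 0.53613494 -0.13347415  0.23934669] 0.010912449727946992 21.5583
```

Run:
```python
from h import *
env.move_l([.5362,-.1335,.2345],.015);env.dwell(.1)
print(env.move_l([.5362,-.1335,.2305],.01,until_force=2.5));o=env.observe();print(o["ee_pos"],o["force"])
env.move_gripper(.05);env.dwell(.2)
env.move_l([.5362,-.1335,.36],.1);env.dwell(.3)
a=env.grab_frame("wrist");cv2.imwrite("pics/end.png",a[...,::-1]);b=env.grab_frame("scene");cv2.imwrite("pics/end2.png",b[...,::-1]);print(env.observe()["t"])
```

```text
True
[ 0.53631127 -0.13366793  0.23230896] [-1.18467476  0.30517412  6.16174164]
24.95
```

View pics/end.png

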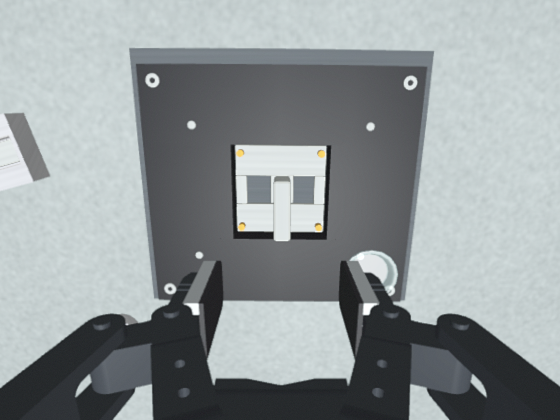

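The stud stands upright and crosswise at (282,208), released, with the plate at rest and the dish untouched at (370,275).

```bash
python3 -c "
from workcell import env
print(env.close_job())"
```

```text
the job is handed in; nothing more can be done
None
```

The stud stands locked crosswise under the plate and released. It held a pull of about 14 N (peak 14.2 N) for 0.6 s, and the job was handed in at about 25 s of robot time; the call returned no verdict.

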